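Lock the plate clamp with the T-key

TASK

Lock the copper plate on the clamp bed: take the blue-handled T-key from its wooden stand, lower it down the green clamp tower onto the square stem, and turn it clockwise (seen from above) until the red clamp arm lies over the plate against its green stop. Then draw the key out and stand it back upright in its stand. Turn the arm only with the key, and leave the ink bottle, ink can and sketchbook alone.

Things in the scene. Friction and masses are not known exactly. Their poses are not given: they have to be found in the camera images.
- key: Steel T-key, loose, 172 mm tall, 0.25 to 0.45 kg, upright in the stand, socket end down. Origin: centre of its foot; z up the shank; x along the T-handle. Foot: square boss 25 mm outside with a socket opening 19 mm square, 34 mm deep, faces parallel to key x and y, so it fits the stem at any quarter turn. Round shank 15 mm thick.
- key_grip (a point): Centre of the blue handle bar, on the key's axis, 160 mm above its foot. The bar is 110 (key x) by 18 (y) by 24 (z) mm with flat sides; grip it across the 18 mm from above.
- stand: Fixed wooden key stand: 120 mm square foot 12 mm thick with a square upright well, 36 mm inside, 52 mm outside, rim 65 mm above the table; the key's foot stands loosely on the well floor, at any yaw. Origin: centre of its underside; z up.
- stand_in (a point): Centre of the well floor of the stand, 12 mm above the table, where the key's foot rests.
- bed: Fixed clamp bed: aluminium base 150 (x) by 220 (y) by 18 mm carrying a copper plate and a green round tower with a white rim. Origin: on the tower's axis, on the table; z up. The plate (125 x 105 mm, top 21 mm above the table) lies to bed -y, centred 114 mm from the axis.
- tower_mouth (a point): Centre of the tower's open top, on its axis, 140 mm above the table. The tube is 68 mm outside, 48 mm bore, and runs from 42 to 140 mm above the table.
- stem_tip (a point): Tip of the brass stem on the tower's axis, 70 mm below the mouth. The stem is 16 mm square from 40 to 62 mm above the table, then a cone to the tip at 70 mm. Its foot is a disc with its top at 40 mm: the key is fully down when its foot rests there, handle centre then 200 mm above the table. The stem's flats are parallel and square to the red arm.
- clamp (a joint): Turn of the stem with the red arm (one piece), rad, grows clockwise from above, 0 to a hard stop (green pin) at 1.2, where the arm points along bed -y. Arm direction in the bed's frame, counterclockwise from +x: -0.371 - joint. Starts between 0 and 0.25. Needs about 0.12 N m, stays where left. The socket has about 0.2 rad of play each way, so the key may turn 0.4 rad before the arm follows.
- clamp_tip (a point): End of the red clamp arm, 76 mm from the tower's axis, at the arm's top face, 36 mm above the table. The arm is 18 mm wide and 10 mm thick and comes out below the tower.
- ink_bottle: Red ink bottle, 64 mm across, 170 mm tall, loose, bystander. Origin: centre of its underside.
- ink_can: Black ink can with a pale label and lid, 90 mm across, 100 mm tall, loose, bystander. Origin: centre of its underside.
- sketchbook: Brown sketchbook lying flat, 150 x 210 x 16 mm, loose, bystander. Origin: centre of its underside.
There are look-alikes about, which are no part of the job. There is more than one size of the key; the one meant has the size given above.

How it is judged:
On the way, in this order (a step that is already met when the one before it is completed fails the run):
1. the key is down the tower, its socket on the square stem, with the clamp not yet turned (joint below 0.6) (z of key in the frame of bed below 0.054 m and horizontal distance between key and bed below 0.008 m and angle between key's own z axis and vertical below 0.15 rad and value of joint clamp below 0.6 rad), for 0.1 s.
2. with the key still on the stem, the clamp is turned against its stop (joint above 1.05) (z of key in the frame of bed below 0.054 m and horizontal distance between key and bed below 0.008 m and angle between key's own z axis and vertical below 0.15 rad and value of joint clamp above 1.05 rad), for 0.2 s.
At the end, for the whole second after the job is handed in: The clamp arm is at its stop (joint above 1.05 of 1.2 rad), and the key stands released, at rest and upright (within 0.12 rad) in the well of its stand, its foot within 12 mm of the well's centre and within 6 mm of its floor (value of joint clamp above 1.05 rad and horizontal distance between key and stand_in below 0.012 m and z of key in the frame of stand_in below 0.006 m and angle between key's own z axis and vertical below 0.12 rad and linear speed of key below 0.02 m/s and contact force between the fingers and key below 0.2 N); the robot touches nothing.
It fails at once if the clamp is turned (faster than 0.3 rad/s) while the key is not on the stem (foot more than 66 mm above the table or off the tower's axis) ((velocity of joint clamp above 0.3 rad/s or velocity of joint clamp below -0.3 rad/s) and not (z of key in the frame of bed below 0.066 m and horizontal distance between key and bed below 0.008 m and angle between key's own z axis and vertical below 0.15 rad)).
It fails at once if the red ink bottle is shoved or knocked over (distance of ink_bottle from where it was at the start of the episode above 0.03 m or angle between ink_bottle's own z axis and vertical above 0.3 rad).
It fails at once if the ink can is shoved or knocked over (distance of ink_can from where it was at the start of the episode above 0.03 m or angle between ink_can's own z axis and vertical above 0.3 rad).
It fails at once if the sketchbook is shoved or knocked over (distance of sketchbook from where it was at the start of the episode above 0.03 m or angle between sketchbook's own z axis and vertical above 0.3 rad).
It also fails if it takes over 58 s, if anything falls off the work surface, if the arm or the gripper's body presses on something with over 40 N, if the wrist force passes 120 N, or if a joint passes its speed limit or range.

ROBOT

A 6-joint arm with a two-finger parallel gripper is mounted at the origin on the work surface. World frame = base frame: x ahead of the robot, y to its left, z up, the work surface at z = 0. Lengths are in m, angles in rad, forces in N, time in s.
With the tool pointing down it reaches from about 0.325 to 0.9 m from the base axis. Payload 6.1 kg.
Tool frame: the origin (TCP) lies midway between the tips of the shut fingers; the grasp point (between the pads) lies 19 mm behind it; z points along the fingers, y is the line along which they close (so a half turn about z gives the same grasp; the last joint's range is limited). The gripper opens to 85 mm and grips with 20 to 120 N. Pads are 22 mm wide; open, the fingers measure 114 mm over their backs; the gripper's body (76 mm by 85 mm) begins 54 mm behind the grasp point. The pads swing forward as they close: fully open they stand 13 mm farther back than shut.
Start: joints at [-1.379, 0.22, 1.526, -0, 1.395, -0.126], TCP at [0.195, -0.594, 0.231] pointing down, gripper open.
Joint ranges: [-2.98, 2.98], [-0.91, 2.08], [0.09, 2.57], [-1.24, 4.39], [0.2, 2.65], [-2.68, 2.68]. Speed limits (rad/s): [2.57, 2.57, 3.01, 3.14, 3.14, 3.14].

INTERFACE

Orientations are given as a rotation vector (axis times angle).
In Python, from station import r gives the robot as it stands. Calls block until the motion is done:
- r.move_ptp(position, orientation): joint-space move of the TCP to a pose.
- r.move_straight(position, rot=None, rate=0.15, until_force=None): straight line of the TCP; rot=None keeps the orientation; rate is the mean speed in m/s. With until_force (N) it stops when the force on the tool has changed by that much, and returns True; else False.
- r.goto_joints(angles): joint-space move.
- r.move_gripper(opening): finger opening in m; the grip force is fixed at half the most; returns when the fingers have stopped.
- r.pause(seconds).
- r.solve_ik(position, orientation): joint angles nearest the present ones, or None.
- r.snapshot(name): name is "scene" or "side" or "wrist"; returns a dict with "img" (420x560x3 uint8, red, green, blue), "K" (3x3 intrinsics, pixels), "dist" ([k1, k2, p1, p2, k3] as OpenCV has them; the pictures are not rectified), "R" (3x3) and "t" (3): a world point X has camera coordinates R X + t. Camera axes: x right, y down, z forward; pixel columns grow to the right and rows downward; lengths in m; the calibration is good to about 2 mm. A picture is of the moment at which its call begins. There is no depth.
A pose or a line that the arm cannot do raises r.PlanningError and nothing moves.
- r.hand_in(): hands the job in; it is judged then, once.
Readings, each from a call of its own:
- r.read_time(): time.
- r.read_joints(): joint angles.
- r.read_qd(): joint speeds.
- r.read_effort(): joint torques, N m.
- r.read_position(): TCP position.
- r.read_orientation(): TCP orientation.
- r.read_ft_force(): force on the tool from outside, world axes, zero at the start.
- r.read_wrist_torque(): the same for the moment, N m.
- r.read_opening(): finger opening in m.
- r.read_grasp_force(): force on a finger pad.
Only numpy, scipy, OpenCV 4.12 (cv2) and the standard library are available. Lean on these libraries where they do the work, as an engineer would, in place of code of your own. Each camera call takes 0.05 s, during which the arm holds its last target. There are 200 camera calls.

## Working session

There is one attempt and no reset: what is moved stays moved. The work goes in short steps, each a Python script; the robot and the scene stay as the last script left them, time stands still between calls to the robot, and variables do not carry over. Pictures are saved under pics/ and viewed, at most 10 in all, crops included, and the job is handed in when it is done.

```bash
mkdir -p pics
python3 - <<'E'
from station import r
import cv2,numpy as np,pickle
D={}
for n in("scene","side","wrist"):
    s=r.snapshot(n);D[n]=s;cv2.imwrite(f"pics/{n}0.png",s["img"][...,::-1])
    print(n,s["K"].round(1).tolist(),np.round(s["dist"],3),(-s["R"].T@s["t"]).round(3),s["R"].round(2).tolist())
pickle.dump(D,open("d0.pkl","wb"));print(r.read_time(),r.read_orientation())
E
```

```text
scene [[415.3, 0.0, 270.9], [0.0, 415.3, 207.6], [0.0, 0.0, 1.0]] [-0.026  0.     0.     0.     0.   ] [1.16  0.371 1.254] [[-0.48, 0.88, 0.0], [0.74, 0.41, -0.54], [-0.47, -0.26, -0.84]]
side [[421.8, 0.0, 276.9], [0.0, 421.8, 212.4], [0.0, 0.0, 1.0]] [-0.12  0.    0.    0.    0.  ] [0.02  0.931 0.959] [[-0.88, -0.48, 0.01], [-0.31, 0.54, -0.78], [0.37, -0.69, -0.62]]
wrist [[356.3, 0.0, 280.1], [0.0, 356.3, 204.5], [0.0, 0.0, 1.0]] [-0.081  0.     0.     0.     0.   ] [ 0.267 -0.569  0.373] [[0.31, -0.95, -0.0], [-0.91, -0.3, 0.3], [-0.28, -0.09, -0.96]]
0.15 [-3.10048845e+00 -4.96964818e-01  6.28525310e-05]
```

View pics/scene0.png

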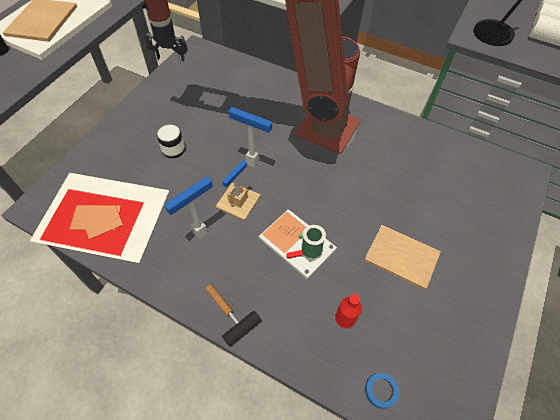

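View pics/side0.png

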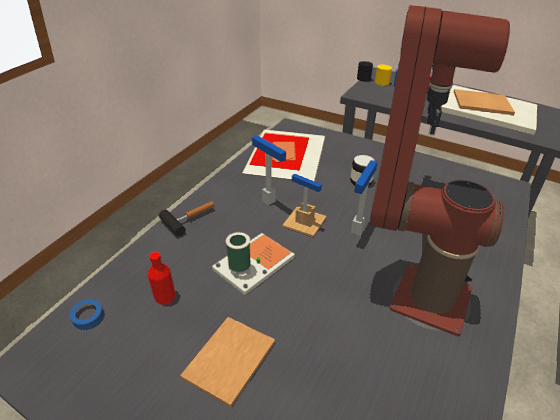

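The scene view shows the stand at (238,198), with its key's handle at about (235,173). Two taller look-alike keys stand free at (190,195) and (250,120). The tower mouth is at (313,235) and the red arm at (297,254). The side view shows the key at (307,183), the stand at (305,218) and the tower at (238,240).

```bash
cat > h.py <<'E'
import cv2,numpy as np
def norm(s,uv): return cv2.undistortPoints(np.array(uv,float).reshape(-1,1,2),s["K"],np.array(s["dist"],float)).reshape(-1,2)
def ray(s,uv):
    n=norm(s,uv);d=np.c_[n,np.ones(len(n))]@s["R"];return -s["R"].T@s["t"],d
def onz(s,uv,z):
    c,d=ray(s,uv);return c+d*((z-c[2])/d[:,2])[:,None]
def tri(views):  # [(snap,uv)] -> point, rms ray miss
    A=np.zeros((3,3));b=np.zeros(3);L=[]
    for s,uv in views:
        c,d=ray(s,[uv]);d=d[0]/np.linalg.norm(d[0]);P=np.eye(3)-np.outer(d,d);A+=P;b+=P@c;L.append((P,c))
    X=np.linalg.solve(A,b);return X,max(np.linalg.norm(P@(X-c)) for P,c in L)
def proj(s,X): return cv2.projectPoints(np.array(X,float).reshape(-1,1,3),cv2.Rodrigues(s["R"])[0],s["t"],s["K"],np.array(s["dist"],float))[0].reshape(-1,2)
def mask(s,lo,hi): return cv2.inRange(cv2.cvtColor(s["img"],cv2.COLOR_RGB2HSV),np.array(lo),np.array(hi))
def blobs(m,amin=30):
    n,l,st,c=cv2.connectedComponentsWithStats(m)
    return [(l==i,st[i],c[i]) for i in range(1,n) if st[i,4]>=amin]
BLUE=((105,120,60),(125,255,255));GREEN=((60,60,15),(95,255,140));RED=((0,180,90),(6,255,255))
WHITE=((0,0,170),(179,60,255));WOOD=((8,60,60),(22,190,255))
E
python3 - <<'E'
from h import *;import pickle
D=pickle.load(open("d0.pkl","rb"))
for n in("scene","side"):
    s=D[n]
    for k,c in(("blue",BLUE),("green",GREEN),("red",RED),("wood",WOOD)):
        for m,st,ce in blobs(mask(s,*c),40):
            if k=="wood" and st[4]>6000: continue
            rc=cv2.minAreaRect(np.argwhere(m)[:,::-1].astype(np.float32));print(n,k,st.tolist(),ce.round(1),np.round(rc[1],1),round(rc[2]))
a,b=D["scene"],D["side"]
print("key",tri([(a,(235,173)),(b,(307,183))]),"tower",tri([(a,(314,235)),(b,(238,240))]),"stand foot",onz(a,[(238,202)],.012),onz(b,[(305,220)],.012))
for n,cx,cy in(("scene",270,205),("side",270,215)):
    im=D[n]["img"][cy-75:cy+75,cx-100:cx+100,::-1];cv2.imwrite(f"pics/{n}c.png",cv2.resize(im,None,fx=4,fy=4,interpolation=cv2.INTER_CUBIC))
E
```

```text
scene blue [228, 107, 45, 26, 516] [250.  119.1] [46.6 11.6] 21
scene blue [222, 160, 25, 27, 222] [234.4 173.1] [ 6.4 31.8] 45
scene blue [165, 177, 48, 38, 657] [188.2 195.3] [12.5 53.8] 56
scene blue [365, 373, 34, 35, 313] [380.5 391. ] [34. 33.] 90
scene green [422, 50, 138, 81, 710] [465.6  89.6] [137.7  70. ] 5
scene green [524, 137, 36, 14, 41] [542.2 143.4] [37.3  1. ] 20
scene green [307, 228, 15, 13, 144] [313.9 234.2] [12.7 12.7] 45
scene green [302, 239, 22, 19, 246] [311.3 249.6] [20.5 17.1] 9
scene red [41, 190, 102, 66, 3032] [ 91.2 223. ] [92.6 56.1] 11
scene red [287, 250, 17, 8, 81] [294.5 253.6] [ 4.9 16.3] 79
scene red [336, 294, 26, 34, 605] [348.5 311. ] [21.9 34.9] 20
scene wood [3, 0, 74, 42, 1953] [40.2 19.6] [40.6 70.8] 42
scene wood [166, 0, 34, 21, 359] [185.3  10.2] [20. 33.] 90
scene wood [294, 1, 39, 92, 2311] [313.5  45.5] [93.  28.4] 82
scene wood [357, 31, 89, 40, 1112] [400.2  50.5] [91.1 12.5] 18
scene wood [312, 86, 41, 52, 556] [332.2 123.5] [28.7 58.5] 47
scene wood [215, 182, 46, 38, 920] [237.8 201.4] [35.3 31.3] 27
scene wood [70, 205, 53, 3
[... 1479 characters left out ...]
od [487, 199, 11, 47, 113] [493.6 221.5] [ 4.7 46.7] 10
side wood [185, 201, 30, 18, 210] [199.6 209.4] [ 7.1 30.9] 65
side wood [491, 201, 12, 45, 130] [498.6 223.3] [ 6.3 44.5] 11
side wood [282, 202, 45, 35, 886] [304.4 220.3] [33.  35.2] 34
side wood [249, 234, 42, 35, 848] [267.2 250.9] [39.1 27.5] 34
side wood [414, 234, 66, 80, 2304] [444.1 279.4] [52.3 75.4] 12
side wood [180, 317, 95, 90, 4591] [227.9 360.8] [60.8 85.1] 34
key (array([ 0.48498659, -0.13397719,  0.16560977]), np.float64(0.0020044966305854794)) tower (array([0.55179881, 0.18846286, 0.13480405]), np.float64(0.003185348981442973)) stand foot [[ 0.49766733 -0.12546233  0.012     ]] [[ 0.48080884 -0.13096231  0.012     ]]
```

View pics/scenec.png

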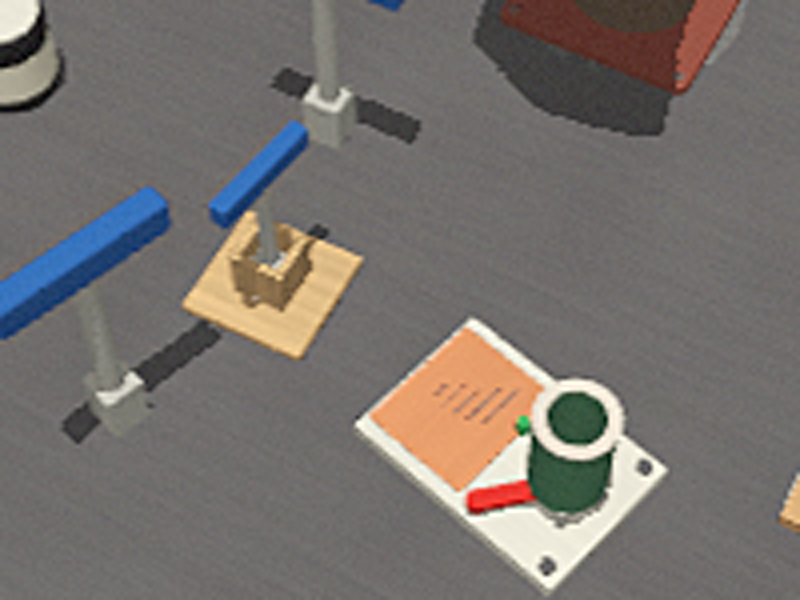

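Cropped scene view (4x): the key is seated in the stand well at about (238,195) full-frame, and the tower rim is centred near (314,234). The red arm points lower-left, (287–304,254), and the green pin is at (300,231). The handle triangulates to z = 0.166, against 0.172 expected. Next come wrist views from above.

```bash
cat >> h.py <<'E'
from scipy.spatial.transform import Rotation as Ro
def down(yaw): return (Ro.from_euler('z',yaw)*Ro.from_euler('x',np.pi)).as_rotvec()
E
python3 - <<'E'
from h import *;import pickle
from station import r
D=pickle.load(open("d0.pkl","rb"));a,b=D["scene"],D["side"]
for u,v in(((250,119.1),(365,176.8)),((188.2,195.3),(268.5,147.8))): print("tall",tri([(a,u),(b,v)]))
print("bottle",tri([(a,(348.5,311)),(b,(160.3,280))])[0])
# bar ends: pixel extremes along the bar on plane z .172
for s,c in((a,(234.4,173.1)),(b,(306.1,182.2))):
    m=[x for x in blobs(mask(s,*BLUE)) if np.hypot(*(x[2]-c))<3][0][0]
    P=onz(s,np.argwhere(m)[:,::-1],.172)[:,:2];rc=cv2.minAreaRect(P.astype(np.float32));w,v=np.linalg.eigh(np.cov(P.T));print("bar",rc,np.arctan2(v[1,1],v[0,1]))
ya=-1.0
for p,y in(((.485,-.134,.36),k) for k in np.arange(-3,3.2,.5)):
    q=r.solve_ik(list(p),down(y)); q2=r.solve_ik([.552,.188,.4],down(y));print(round(y,1),None if q is None else np.round(q,2)[[0,5]],None if q2 is None else np.round(q2,2)[[0,5]])
E
```

```text
tall (array([ 0.30399698, -0.17913474,  0.22656642]), np.float64(0.0010288617683099984))
tall (array([ 0.66129371, -0.18580871,  0.22399567]), np.float64(0.0016852197764137965))
bottle [0.69669187 0.37787886 0.06660082]
bar ((0.4908444881439209, -0.13038980960845947), (0.023884212598204613, 0.11845038086175919), 82.2786865234375) 3.0275104114365545
bar ((0.4878961145877838, -0.13116313517093658), (0.041981764137744904, 0.1207083985209465), 82.61654663085938) 2.946922042970818
-3.0 [-0.43 -2.14] [ 0.19 -1.52]
-2.5 [-0.43 -2.64] [ 0.19 -2.02]
-2.0 None [ 0.19 -2.52]
-1.5 [-0.43  2.64] None
-1.0 [-0.43  2.14] None
-0.5 [-0.43  1.64] [0.19 2.26]
0.0 [-0.43  1.14] [0.19 1.76]
0.5 [-0.43  0.64] [0.19 1.26]
1.0 [-0.43  0.14] [0.19 0.76]
1.5 [-0.43 -0.36] [0.19 0.26]
2.0 [-0.43 -0.86] [ 0.19 -0.24]
2.5 [-0.43 -1.36] [ 0.19 -0.74]
3.0 [-0.43 -1.86] [ 0.19 -1.24]
```

Run:
```python
from h import *;import pickle
from station import r
r.move_straight([.195,-.594,.38],rate=.3)
D=[]
for p,y in(((.485,-.134,.38),-.13),((.43,-.11,.38),-.13),((.552,.188,.38),1.0),((.58,.13,.38),1.0)):
    r.move_ptp(list(p),down(y));r.pause(.2);D.append(r.snapshot("wrist"))
pickle.dump(D,open("d1.pkl","wb"));print(r.read_time())
cv2.imwrite("pics/w1.png",np.vstack([np.hstack([D[0]["img"],D[1]["img"]]),np.hstack([D[2]["img"],D[3]["img"]])])[::,:,::-1][::1])
im=cv2.imread("pics/w1.png");cv2.imwrite("pics/w1.png",cv2.resize(im,(800,600),interpolation=cv2.INTER_AREA))
```

```text
5.7
```

View pics/w1.png

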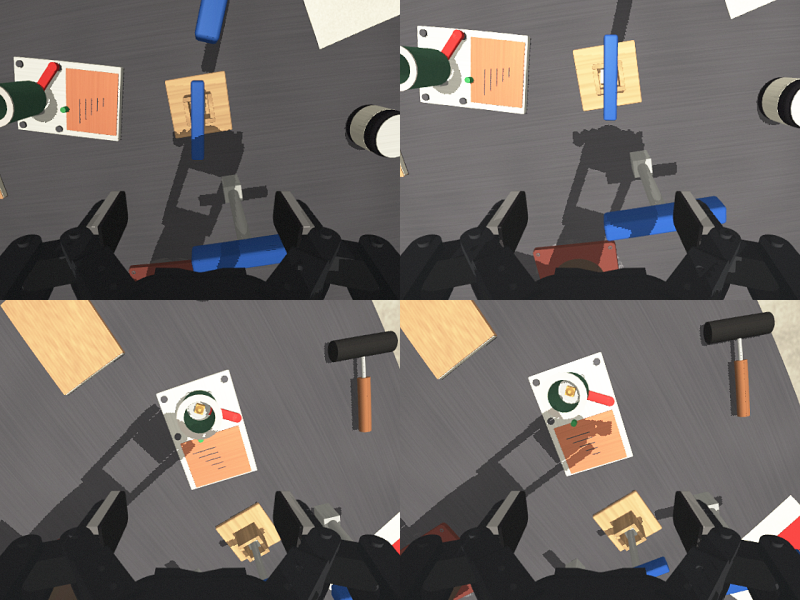

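Wrist montage (1.4x reduced): the key bar is at (198,120) and (611,78), lying over the stand. The tower rim is at (197,410) and (567,392), with the brass tip inside, and the red arm is just to its right. Zooming at full resolution for the edges.

Run:
```python
from h import *;import pickle
D=pickle.load(open("d1.pkl","rb"))
tl=[]
for i,(cx,cy) in enumerate([(277,160),(297,110),(285,160),(237,135)]):
    c=D[i]["img"][cy-75:cy+75,cx-100:cx+100,::-1];tl.append(cv2.resize(c,(400,300),interpolation=cv2.INTER_CUBIC))
cv2.imwrite("pics/w1c.png",np.vstack([np.hstack(tl[:2]),np.hstack(tl[2:])]))
def pt(i,c):
    out=[]
    for m,st,ce in blobs(mask(D[i],*c),100): print(i,st.tolist(),ce.round(1))
for i in(0,1): pt(i,BLUE)
for i in(2,3): pt(i,RED);pt(i,GREEN);pt(i,WHITE)
```

```text
0 [273, 0, 46, 62, 2105] [294.2  28.5]
0 [267, 113, 19, 111, 1980] [276.3 167.8]
0 [268, 328, 134, 54, 4931] [333.9 355.2]
1 [285, 48, 20, 121, 2248] [294.2 107.3]
1 [415, 275, 42, 38, 746] [442.  290.8]
1 [285, 283, 102, 54, 3908] [335.  310.5]
2 [310, 152, 28, 19, 102] [323.1 162.4]
2 [549, 334, 11, 22, 132] [555.7 344.3]
2 [259, 127, 41, 12, 168] [279.1 131. ]
2 [258, 153, 43, 34, 762] [278.7 172.3]
2 [521, 0, 39, 96, 1567] [546.  27.]
2 [506, 79, 6, 30, 124] [509.1  93.6]
2 [219, 98, 141, 168, 7046] [285.4 158.5]
2 [524, 297, 36, 46, 850] [546.9 321.9]
2 [453, 302, 24, 12, 144] [464.8 307. ]
3 [528, 303, 32, 47, 752] [549.2 327.2]
3 [239, 101, 25, 32, 124] [255.1 113.4]
3 [207, 112, 43, 45, 776] [222.1 139.4]
3 [500, 0, 60, 146, 3996] [541.3  49. ]
3 [473, 54, 7, 31, 141] [476.3  69.1]
3 [179, 73, 147, 174, 7165] [249.8 137.2]
3 [222, 113, 28, 32, 443] [233.9 130.5]
3 [478, 273, 82, 67, 2175] [526.  308.4]
3 [462, 406, 32, 14, 292] [478.9 413.5]
```

View pics/w1c.png

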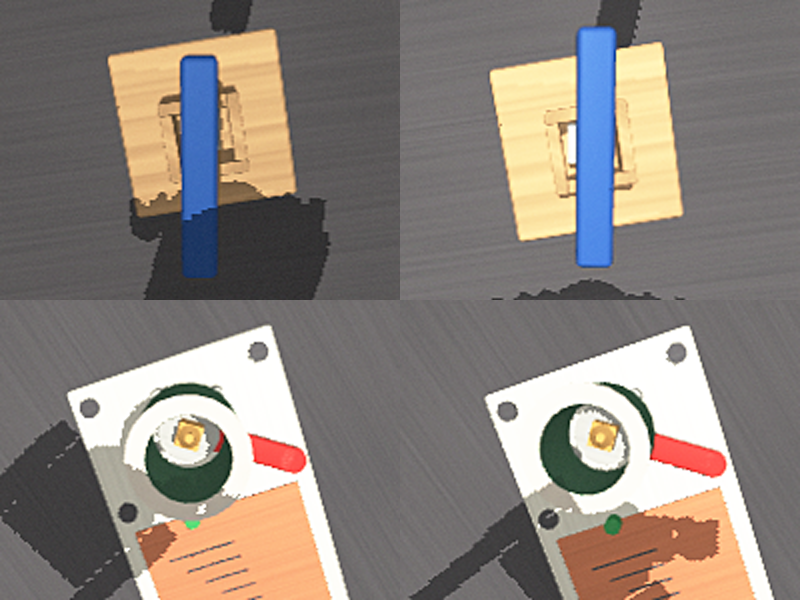

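Close-up (tile = 2x): the bar lies along the image column, with the well and stand-foot corners visible. Stem tip is at about (279,152) in view 2 and (237.5,128) in view 3, full-resolution. The hole centres are near (279,165) and (229,134).

Run:
```python
from h import *;import pickle
D=pickle.load(open("d1.pkl","rb"))
f=lambda i,x,y:(np.array([[177,85],[197,35],[185,85],[137,60]])[i]+np.array([x,y])/2)
pr=lambda n,X:print(n,np.round(X[0],4),round(X[1]*1e3,1))
pr("stem tip",tri([(D[2],f(2,188,134)),(D[3],f(3,201,136))]))
pr("mouth",tri([(D[2],f(2,188.5,159.5)),(D[3],f(3,184,148))]))
bc=[]
for i in(0,1):
    m=[x for x in blobs(mask(D[i],(105,120,30),(125,255,255)),1500) if 260<x[2][0]<310 and 90<x[2][1]<180][0]
    P=onz(D[i],np.argwhere(m[0])[:,::-1],.184)[:,:2].astype(np.float32);rc=cv2.minAreaRect(P);bp=cv2.boxPoints(rc)
    v=np.linalg.eigh(np.cov(P.T))[1][:,1];bc.append(m[2]);print("bar@.184",rc,"yaw",np.arctan2(v[1],v[0]))
pr("bar",tri([(D[0],bc[0]),(D[1],bc[1])]))
st=onz(D[1],[f(1,*c) for c in((90,70),(262,43),(283,213),(121,241))],.012);print("stand foot",st.mean(0).round(4),np.linalg.norm(np.diff(st,axis=0),axis=1).round(3),"yaw",np.arctan2(*(st[1]-st[0])[1::-1]))
st0=onz(D[0],[f(0,*c) for c in((108,57),(275,30),(297,193))],.012);print("stand0",((st0[0]+st0[2])/2).round(4))
pr("foot corner",tri([(D[0],f(0,275,30)),(D[1],f(1,262,43))]))
pr("rim corner TL",tri([(D[0],f(0,160,100)),(D[1],f(1,145,110))]))
ri=onz(D[1],[f(1,*c) for c in((145,110),(226,98),(237,186),(158,197))],.065);print("well rim",ri.mean(0).round(4),np.linalg.norm(np.diff(ri,axis=0),axis=1).round(3))
for i,c in((2,((268-200+0,0),)),(3,())):
    h=cv2.cvtColor(D[i]["img"],cv2.COLOR_RGB2HSV);m=((((h[...,0]<5)|(h[...,0]>172))&(h[...,1]>170)&(h[...,2]>120))*255).astype(np.uint8)
    for mm,s,ce in blobs(m,60):
        if 230<ce[0]<350 and 90<ce[1]<190:
            P=onz(D[i],np.argwhere(mm)[:,::-1],.036)[:,:2];v=np.linalg.eigh(np.cov(P.T))[1][:,1];print("arm",s.tolist(),P.mean(0).round(4),"dir",np.arctan2(v[1],v[0]))
# base edges, z=.018
for i,a,b in((3,(290,25),(86,97)),(2,(270,25),(68,95))):
    e=onz(D[i],[f(i,*a),f(i,*b)],.018);d=e[1]-e[0];print("base short edge",e.round(4).tolist(),np.linalg.norm(d).round(4),np.arctan2(d[1],d[0]))
    pl=onz(D[i],[f(i,*((315,263) if i==3 else (302,187)))],.021);print("plate corner",pl.round(4))
```

```text
stem tip [0.5522 0.1897 0.0544] 0.5
mouth [0.5535 0.19   0.1441] 0.4
bar@.184 ((0.49062368273735046, -0.1309884786605835), (0.017736021429300308, 0.10826482623815536), 82.72774505615234) yaw 3.01220243471649
bar@.184 ((0.49004027247428894, -0.1312241554260254), (0.01738918572664261, 0.10855396836996078), 82.74317932128906) yaw 3.007540415472845
bar [ 0.4926 -0.1315  0.1811] 0.1
stand foot [ 0.4871 -0.1336  0.012 ] [0.118 0.116 0.118] yaw -1.5508665714893761
stand0 [ 0.4866 -0.1338  0.012 ]
foot corner [ 0.5469 -0.1904  0.0131] 0.1
rim corner TL [ 0.513  -0.1074  0.0478] 0.1
well rim [ 0.4862 -0.1334  0.065 ] [0.05  0.054 0.05 ]
arm [310, 152, 28, 19, 273] [0.5947 0.1428] dir 2.236287427989186
arm [262, 127, 38, 21, 292] [0.5898 0.1453] dir 2.321768576846151
base short edge [[0.6384, 0.2177, 0.018], [0.4945, 0.2547, 0.018]] 0.1486 2.890310203956549
plate corner [[0.565  0.0689 0.021 ]]
base short edge [[0.6374, 0.2179, 0.018], [0.4938, 0.2541, 0.018]] 0.1481 2.894412642083779
plate corner [[0.5982 0.1088 0.021 ]]
```

Run:
```python
from h import *;import pickle
from station import r
D=pickle.load(open("d1.pkl","rb"))
for i,t,h in((2,(279,152),(279.25,164.75)),(3,(237.5,128),(229,134))): print("tip@.07",onz(D[i],[t],.07).round(4),"mouth@.14",onz(D[i],[h],.14).round(4))
k=[.4903,-.1311];y=3.01
r.move_ptp([*k,.34],down(y));r.move_gripper(.085);r.move_straight([*k,.26],rate=.25)
print(r.move_straight([*k,.152],rate=.08,until_force=10),r.read_position())
r.move_gripper(0.0);print("open",r.read_opening(),r.read_grasp_force())
f0=r.read_ft_force();r.move_straight([*k,.33],rate=.12);r.pause(.3);print("dF",r.read_ft_force()-f0,r.read_opening())
r.move_ptp([.5535,.190,.33],down(2.28));r.pause(.2)
S={n:r.snapshot(n) for n in("scene","side","wrist")};pickle.dump(S,open("d2.pkl","wb"))
c=[cv2.resize(S[n]["img"][a:a+150,b:b+200],(400,300),interpolation=cv2.INTER_CUBIC) for n,a,b in(("scene",120,210),("side",145,150))]
cv2.imwrite("pics/h.png",np.hstack(c)[...,::-1]);print(r.read_time(),r.read_position(),r.read_joints().round(2) if hasattr(r.read_joints(),'round') else r.read_joints())
```

```text
tip@.07 [[0.554 0.192 0.07 ]] mouth@.14 [[0.5528 0.1892 0.14  ]]
tip@.07 [[0.554  0.1896 0.07  ]] mouth@.14 [[0.5531 0.1901 0.14  ]]
False [ 0.49073697 -0.13129954  0.15265376]
open 0.016990958757328867 59.0859317779541
dF [-1.26689439  2.42794863 -4.34910037] 0.01712967875317927
14.1833 [0.55368831 0.18929448 0.33012254] [ 0.19  0.08  1.5  -0.    1.56 -0.51]
```

View pics/h.png

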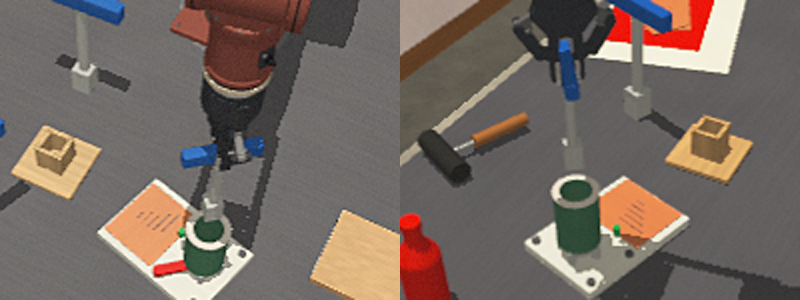

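The key is held over the tower: the boss is at about (315.5,224) in scene and (236,222) in side. The red arm has not moved. I'll check the foot position by triangulation, then lower under force guard.

Run:
```python
from h import *;import pickle
from station import r
S=pickle.load(open("d2.pkl","rb"))
print("boss",tri([(S["scene"],(315.5,224)),(S["side"],(236,222))]))
for n in("scene","side"): print(n,proj(S[n],[[.5537,.1893,.206]]))
x=[.5538,.1905]
def st(): print(round(r.read_time(),2),np.round(r.read_position(),4),np.round(r.read_ft_force(),1),np.round(r.read_wrist_torque(),2))
r.move_straight([*x,.30],rate=.1);st()
print(r.move_straight([*x,.222],rate=.08,until_force=10));st()
print(r.move_straight([*x,.182],rate=.03,until_force=12));st()
```

```text
boss (array([0.55372351, 0.18809298, 0.20241034]), np.float64(0.0021700971933611085))
scene [[315.65936158 222.87944146]]
side [[235.07709843 221.71541201]]
14.63 [0.5534 0.1904 0.2992] [ 0.3  0.2 -3.8] [ 0.06 -0.03 -0.01]
False
15.76 [0.5543 0.1906 0.2229] [-0.  -1.2 -4. ] [ 0.    0.01 -0.  ]
False
17.24 [0.5539 0.1905 0.1822] [-0.2 -0.4 -4.2] [-0.06  0.04  0.05]
```

Fully down with no contact force. Now turning clockwise.

Run:
```python
from h import *
from station import r
x=[.5538,.1905]
y=2.28
while y>1.0:
    y-=.12; r.move_straight([*x,.182],rot=down(y),rate=.05)
    m=np.array(r.read_wrist_torque());print(round(r.read_time(),2),round(y,2),m.round(2),np.round(r.read_ft_force(),1))
    if abs(m[2])>.8: break
s=r.snapshot("scene");w=r.snapshot("side")
c=[cv2.resize(i["img"][a:a+150,b:b+200],(400,300),interpolation=cv2.INTER_CUBIC) for i,a,b in((s,170,210),(w,165,150))]
cv2.imwrite("pics/t.png",np.hstack(c)[...,::-1])
```

```text
17.51 2.16 [-0.5   0.26  0.01] [-0.3 -1.  -4.2]
17.77 2.04 [-0.81  0.56  0.02] [-2.4 -1.7 -3.1]
18.04 1.92 [-0.85  0.73  0.01] [-2.1 -2.5 -3. ]
18.31 1.8 [-0.96  0.74  0.  ] [-2.  -3.2 -1.9]
18.57 1.68 [-0.93  0.88 -0.03] [-2.7 -2.9 -2.4]
18.84 1.56 [-0.94  0.92  0.05] [-2.6 -3.2 -2.3]
19.11 1.44 [-0.9   0.95  0.02] [-3.  -3.4 -2.7]
19.38 1.32 [-1.03  0.97  0.04] [-2.6 -3.4 -3. ]
19.64 1.2 [-0.99  1.04 -0.02] [-3.  -2.4 -3.4]
19.91 1.08 [-0.92  0.93 -0.01] [-3.  -3.5 -2.3]
20.18 0.96 [-1.1   0.91  0.56] [-3.6 -4.3 -2.9]
```

View pics/t.png

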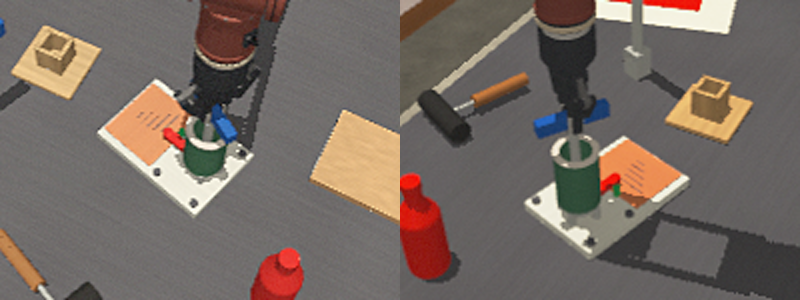

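Both views show the red arm over the plate against the green pin, and torque rose to 0.56 N m at the stop. A little further, relax into the play, then withdraw and look at the key's foot over the stand.

Run:
```python
from h import *;import pickle
from station import r
x=[.5538,.1905]
r.move_straight([*x,.182],rot=down(.92),rate=.05);print(r.read_wrist_torque()[2]);r.pause(.3)
r.move_straight([*x,.182],rot=down(1.14),rate=.05);print(np.round(r.read_wrist_torque(),2))
print(r.move_straight([*x,.235],rate=.06,until_force=25),r.move_straight([*x,.335],rate=.12,until_force=25))
r.move_ptp([.4867,-.1336,.335],down(3.1));r.pause(.3)
print(r.read_time(),r.read_position(),np.round(r.read_ft_force(),1),np.round(r.read_wrist_torque(),2),r.read_opening())
S={n:r.snapshot(n) for n in("scene","side")};pickle.dump(S,open("d3.pkl","wb"))
c=[cv2.resize(S[n]["img"][a:a+150,b:b+200],(400,300),interpolation=cv2.INTER_CUBIC) for n,a,b in(("scene",120,180),("side",125,200))]
cv2.imwrite("pics/b.png",np.hstack(c)[...,::-1])
for n in S: print(n,proj(S[n],[[.4867,-.1336,.194],[.4867,-.1336,.211],[.4867,-.1336,.065]]).round(1).tolist())
```

```text
1.1095427146201762
[-0.93  1.    0.  ]
False False
25.7083 [ 0.48676984 -0.13342217  0.3349697 ] [-0.3  0.2 -4.2] [0.02 0.03 0.02] 0.017188796204668025
scene [[234.0, 167.5], [233.6, 164.2], [236.7, 190.4]]
side [[306.5, 176.2], [306.7, 171.8], [304.6, 207.3]]
```

View pics/b.png

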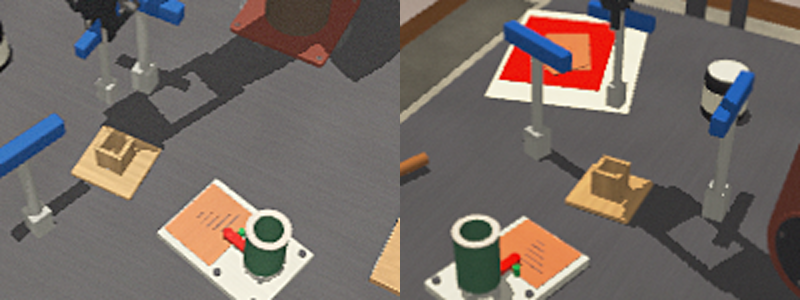

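The arm stays at the pin. The held key's foot is at about (233,166) in scene and (308,172) in side, matching the prediction over the stand. Lowering it in under force guard.

Run:
```python
from h import *
from station import r
x=[.4867,-.1336]
def st(): print(round(r.read_time(),2),np.round(r.read_position(),4),np.round(r.read_ft_force(),1),np.round(r.read_wrist_torque(),2))
print(r.move_straight([*x,.215],rate=.1,until_force=10));st()
a=r.move_straight([*x,.190],rate=.04,until_force=8);print(a);st()
if not a:
    print(r.move_straight([*x,.149],rate=.03,until_force=6));st()
```

```text
False
27.16 [ 0.4872 -0.1338  0.2159] [-0.3 -0.2 -3.6] [ 0.03 -0.02  0.05]
False
27.93 [ 0.4868 -0.1337  0.1901] [ 0.  -0.2 -3.7] [-0.01 -0.04 -0.01]
True
29.07 [ 0.4865 -0.1336  0.1522] [-0.2 -0.3  5.3] [-0.02  0.09  0.01]
```

Run:
```python
from h import *
from station import r
r.move_gripper(.05);r.pause(.2);r.move_straight([.4867,-.1336,.30],rate=.12);r.move_straight([.4867,-.1336,.38],rate=.2);r.pause(.5)
a=r.snapshot("wrist");s=r.snapshot("side");c=r.snapshot("scene")
cv2.imwrite("pics/e.png",cv2.resize(np.hstack([a["img"],c["img"][120:,120:400][:300].copy() if 0 else cv2.resize(c["img"][110:290,170:410],(560,420))])[...,::-1],(800,300)))
B=[]
for v,lo in((c,(234,173)),(s,(306,182))):
    m=min(blobs(mask(v,*BLUE)),key=lambda x:np.hypot(*(x[2]-lo)));B.append((v,m[2]))
print("bar",tri(B),r.read_time())
h=[m for m in blobs(mask(a,(105,120,30),(125,255,255)),1200)]
for m in h: P=onz(a,np.argwhere(m[0])[:,::-1],.184)[:,:2].astype(np.float32);print(cv2.minAreaRect(P))
```

```text
bar (array([ 0.48440787, -0.13719433,  0.1669458 ]), np.float64(0.0017987085867331302)) 32.2917
((0.48482057452201843, -0.13377538323402405), (0.017127258703112602, 0.10790541023015976), 87.98395538330078)
((0.6678716540336609, -0.17530439794063568), (0.033577628433704376, 0.12898367643356323), 70.70195770263672)
```

View pics/e.png

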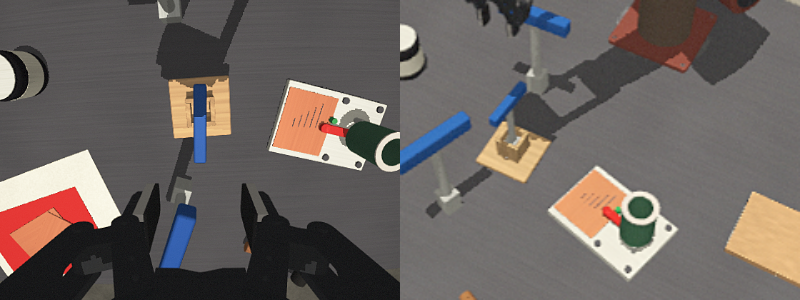

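The key stands upright in the well with the bar centre at (0.485,-0.134), z as before. The arm lies over the plate at its green pin, and the gripper is clear.

```bash
python3 -c "
from station import r
print(r.hand_in())"
```

```text
the job is handed in; nothing more can be done
None
```

I handed the job in at about 32 s: the clamp arm is over the plate against its green stop, and the key is released and upright in its stand. The judge's result was not shown.

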